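Slide the battery box into its charging dock

ROBOT

A 6-joint arm with a two-finger parallel gripper is mounted at the origin on a cart in front of the work surface, level with it; the furniture and walls round the work are solid. World frame = base frame: x ahead of the robot, y to its left, z up, the work surface at z = 0. Lengths are in m, angles in rad, forces in N, time in s.
With the tool pointing down it reaches from about 0.275 to 0.775 m from the base axis. Payload 14.6 kg.
Tool frame: the origin (TCP) lies midway between the tips of the shut fingers; the grasp point (between the pads) lies 19 mm behind it; z points along the fingers, y is the direction in which the jaws open and shut (so a half turn about z gives the same grasp; the last joint's range is limited). The gripper opens to 85 mm and grips with 20 to 120 N. Pads are 22 mm wide; open, the fingers measure 114 mm over their backs; the gripper's body (76 mm by 85 mm) begins 54 mm behind the grasp point. The pads swing forward as they close: fully open they stand 13 mm farther back than shut.
Start: joints at [1.167, 0.263, -0.048, 1.259, 0, 1.415], TCP at [0.129, 0.509, 0.2] pointing down, gripper open.
Joint ranges: [-2.65, 2.65], [-0.89, 1.7], [-1.18, 1.37], [-2.13, 2.11], [-1.35, 1.29], [-3.14, 3.14]. Speed limits (rad/s): [1.89, 1.89, 2.57, 2.79, 3.14, 3.14].

INTERFACE

Orientations are given as [roll, pitch, yaw] about the fixed x, y, z axes, in that order (R = Rz(yaw) Ry(pitch) Rx(roll)).
In Python, from rig import observe, get_image, camera_model, hand_in gives the robot as it stands.
- The arm moves only by the tool send_rows, never from a script. Its argument "rows" is a list of rows, each a list of 7 numbers: the shift along the tool's x, y, z in mm, then the turn, a rotation vector about the tool's x, y, z in degrees, then the gripper command: -1 is shut, 1 is fully open, values between are in proportion. A call has 1 to 20 rows; each row is the pose to reach, as a shift and turn from the pose commanded when the call began, along the tool's axes at that moment; what a row does not reach only later rows make up. A row lasts 1/8 s, in which the tool goes at most 62.5 mm and 10.7 degrees, less where a joint would pass 70% of its speed; a pose out of reach is approached as far as the arm can. A call with a gripper value outside its range is refused whole. The fingers move at their own pace and stop on an object; "force" is the grip in N (left out, the last holds). Time passes only in rows, so rows that repeat a pose let the fingers close. It gives the time, the measured TCP pose, the force and the opening at its end, in the units of the state.
- observe(): the state, without advancing time (a new reading comes with each control period).
- get_image(name): name is "scene" or "top" or "wrist"; returns the picture (420x560x3 uint8, red, green, blue); there is no depth.
- camera_model(name): a dict with "fx", "fy", "cx", "cy" (pixels), "pose" (4x4, takes a point from camera to world coordinates). Camera axes: x right, y up, looking along -z (the intrinsics and any distortion apply to the point x, -y, -z); pixel columns grow to the right and rows downward; lengths in m; the calibration is good to about 2 mm. A picture is of the moment at which its call begins: read the wrist's pose just before it. camera_model takes no time and is no camera call; for the wrist camera it gives the pose at the moment of the call.
- hand_in(): hands the job in, once; it reports no verdict.
The state is a dict: "time": time; "joint_pos": joint angles; "joint_velocities": joint speeds; "effort": joint torques, N m; "ee_pos": TCP position; "orientation": TCP orientation; "contact_force": force on the tool from outside, world axes, zero at the start; "ft_torque": the same for the moment, N m; "opening": opening from 0.0 (shut) to 1.0 (fully open).
Only numpy, scipy, OpenCV 4.12 (cv2) and the standard library are available. Lean on these libraries where they do the work, as an engineer would, in place of code of your own. Each camera call takes 0.05 s, during which the arm holds its last target. There are 200 camera calls.

TASK

Push the heavy battery box across the bench into the charging dock, between the two guide rails and square up against the charging head at the back. Push it low, on the grey tub near its foot and never on its black lid or handle, so that it slides upright and does not tip; do not lift or carry it. Leave the bottle, the beaker and the small case as they stand, and finish clear of everything.

Things in the scene. Friction and masses are not known exactly. Their poses are not given: they have to be found in the camera images.
- battery_box: Heavy upright box, 0.7-1.0 kg. Grey tub, 56 mm deep (its x) x 120 wide (its y), 74 tall, upright faces; narrower black lid on it. Origin: centre of underside, at bench height. +x points to the face with two brass contacts, which goes in first. Starts 130-155 mm short of home, up to 25 mm aside, up to 0.3 rad askew. Slides at 3-8 N; may tip if pushed above 38 mm height.
- battery_lid: Black upper part fixed on the battery box: 38 mm deep x 102 mm wide, so it stands back 9 mm from the tub's faces all round; 74 to 114 mm above the bench, bar handle on top up to 132 mm. Must not be pushed. Origin: centre of its underside, on the tub's top; axes as the battery box.
- charging_dock: Fixed to the bench: two aluminium rails 18 mm high, 130 mm apart inside, ends splayed at the mouth (towards the robot); across the back a grey charging head, 46 mm high, the stop. No floor plate. Origin: on the bench where the box's origin lies when fully home; x points from mouth to head, whose face is at x = +28 mm; rails straight from x = -30, splayed ends from x = -60 mm.
- bottle: Small brown bottle with black cap, 44 mm diameter, 85 mm tall, standing to the right of the dock. Origin: centre of its underside, z up. Leave alone.
- cup: Clear beaker, 51 mm diameter, 61 mm tall, to the right of the dock. Origin: centre of its underside, z up. Leave alone.
- case: Flat clear-lidded sensor case, 55 x 85 x 18 mm, lying to the right. Origin: centre of its underside, z up. Leave alone.

How it is judged:
By the outcome, as a careful person would: the job done as asked, in the order asked, and still so for the second after the job is handed in, with the robot touching nothing.
It also fails if it takes over 48 s, if anything falls off the work surface, if the arm or the gripper's body presses on something with over 40 N, if the wrist force passes 120 N, or if a joint passes its speed limit or range.

## Working session

There is one attempt and no reset: what is moved stays moved. The work goes in short steps, Python scripts to look and compute and a tool call to move; the robot and the scene stay as the last step left them, time stands still between calls to the robot, and variables do not carry over. Pictures are saved under pics/ and viewed, about 8 in all and at most 12, crops included, and the job is handed in when it is done.

Besides the shell and the picture viewer there is one more tool, called after "Call:" in YAML: its name, and indented under it one key for each argument. send_rows: Moves the arm, as the interface text tells. Its arguments: {"type":"object","properties":{"rows":{"type":"array","items":{"type":"array","items":{"type":"number"}}},"force":{"type":"number"}},"required":["rows"]}

```bash
ls; mkdir -p pics; python3 - <<'E'
from rig import *
import cv2
s=observe(); print(s)
for n in("top","scene"):
    im=get_image(n); cv2.imwrite(f"pics/{n}0.png",im[:,:,::-1]); m=camera_model(n); print(n,m)
E
```

```text
pics
{'time': 0.0, 'joint_pos': array([ 1.16669860e+00,  2.63545090e-01, -4.89480232e-02,  1.25939625e+00,
       -1.23993353e-05,  1.41552011e+00]), 'joint_velocities': array([ 7.67846589e-04, -1.41611382e-03,  1.41964590e-03, -4.15452422e-04,
       -6.91310321e-04,  4.12325317e-05]), 'effort': array([ 4.73322143e-04, -6.37607718e+01,  3.84567940e+01,  1.35629767e-02,
       -2.57195268e-05, -1.69654550e-05]), 'ee_pos': array([0.12916011, 0.50854204, 0.19910956]), 'orientation': array([-3.14051085e+00, -1.56791947e-04,  2.89277106e+00]), 'contact_force': array([-0.28044406, -0.53393412,  0.15470744]), 'ft_torque': array([-0.01878017, -0.01074949,  0.00536137]), 'opening': 0.9990490918094268}
top {'fx': 444.26141019125527, 'fy': 444.26141019125527, 'cx': 282.2093643366467, 'cy': 210.28873693679367, 'pose': array([[ 0.01812234,  0.99090165, -0.13336226,  0.40789399],
       [-0.99982679,  0.01852564,  0.00178382, -0.35988663],
       [ 0.00423822,  0.13330683,  0.99106575,  0.89833677],
       [ 0.        ,  0.        ,  0.        ,  1.        ]])}
scene {'fx': 498.05475036550064, 'fy': 498.05475036550064, 'cx': 271.73275099487455, 'cy': 219.79069704114136, 'pose': array([[-0.58461533,  0.58912998, -0.5578089 ,  0.03207555],
       [-0.81119927, -0.43584798,  0.38986187, -0.04310272],
       [-0.01344057,  0.68041341,  0.73270523,  0.69251622],
       [ 0.        ,  0.        ,  0.        ,  1.        ]])}
```

View pics/top0.png

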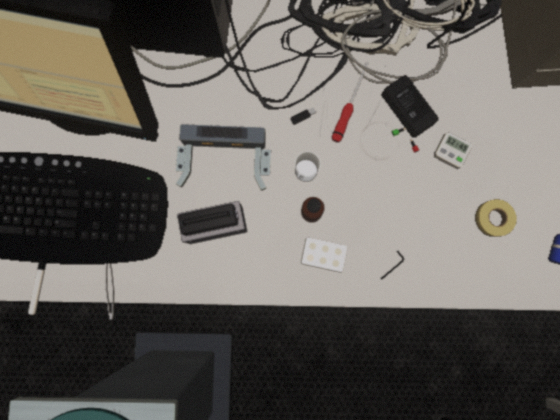

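View pics/scene0.png

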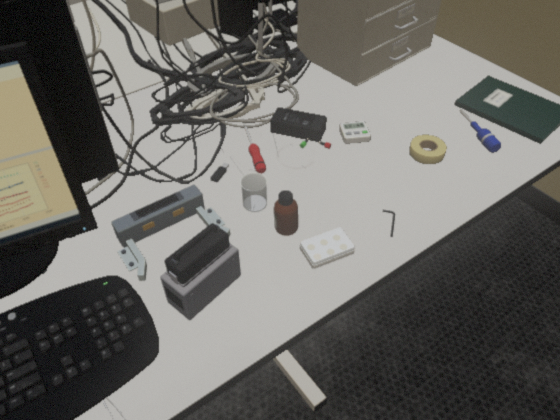

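The top view shows the battery box near pixel (211,222), the dock head near (222,136), rail ends at (184,186) and (262,187), the beaker at (307,167), the bottle at (312,209) and the case at (325,255). The scene view agrees. I'll take an enlarged crop for the measurements.

```bash
python3 - <<'E'
import cv2
im=cv2.imread("pics/top0.png")[115:265,160:350]
cv2.imwrite("pics/topc.png",cv2.resize(cv2.convertScaleAbs(im,alpha=1.4,beta=15),None,fx=4,fy=4,interpolation=cv2.INTER_CUBIC))
E
```

```text
(no output)
```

View pics/topc.png

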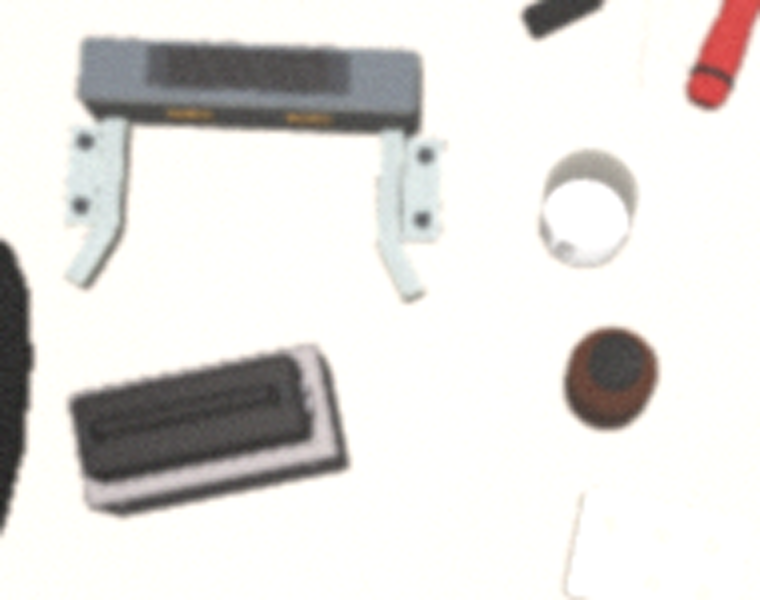

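```bash
cat >h.py <<'E'
import numpy as np
from rig import *
def ray(m,u,v,z):
    d=m["pose"][:3,:3]@np.array([(u-m["cx"])/m["fx"],-(v-m["cy"])/m["fy"],-1]); o=m["pose"][:3,3]
    return (o+d*(z-o[2])/d[2])[:2]
E
python3 - <<'E'
from h import *
m=camera_model("top"); P=lambda c,r,z: ray(m,160+c/4-.375,115+r/4-.375,z)
pts=dict(boxFR=(320,345,.074),boxNR=(338,456,.074),boxNL=(87,503,.074),botNL=(125,516,0),botNR=(347,467,0),
lidFL=(70,397,.114),lidFR=(294,350,.114),lidNR=(306,440,.114),lidNL=(90,480,.114),
LinA=(128,125,.018),LinB=(122,218,.018),LtipI=(88,288,.018),LtipO=(68,279,.018),RinA=(382,135,.018),RinB=(379,240,.018),RtipI=(405,300,.018),RtipO=(425,292,.018),
headFL=(82,101,.046),headFR=(420,110,.046),headRL=(85,38,.046),headRR=(420,52,.046),
botRail=(0,0,0),cup=(587,222,0),bottle=(600,395,0),case=(570,490,.018),keyb=(30,350,.02))
Q={k:P(*v) for k,v in pts.items()}
for k,v in Q.items(): print(k,v.round(4))
a=lambda p,q: np.arctan2(*(Q[q]-Q[p])[::-1])
print("dirs (y axis) deg", {f"{p}-{q}":round(np.degrees(a(p,q))+90,1) for p,q in [("boxNL","boxNR"),("botNL","botNR"),("lidFL","lidFR"),("lidNL","lidNR"),("LtipO","RtipO"),("LtipI","RtipI"),("headFL","headFR"),("headRL","headRR")]})
print("x dirs",{f"{p}-{q}":round(np.degrees(a(p,q)),1) for p,q in [("boxNR","boxFR"),("LinB","LinA"),("RinB","RinA")]})
E
```

```text
boxFR [ 0.5352 -0.2811]
boxNR [ 0.4831 -0.2911]
boxNL [ 0.4591 -0.1755]
botNL [ 0.4575 -0.1784]
botNR [ 0.4843 -0.2897]
lidFL [ 0.5035 -0.1746]
lidFR [ 0.5265 -0.2734]
lidNR [ 0.4863 -0.2801]
lidNL [ 0.4668 -0.1853]
LinA [ 0.6553 -0.1745]
LinB [ 0.6069 -0.1737]
LtipI [ 0.5706 -0.1583]
LtipO [ 0.575 -0.148]
RinA [ 0.6526 -0.304 ]
RinB [ 0.598  -0.3039]
RtipI [ 0.5675 -0.3178]
RtipO [ 0.5718 -0.3278]
headFL [ 0.6592 -0.1572]
headFR [ 0.6578 -0.3242]
headRL [ 0.6914 -0.1571]
headRR [ 0.6875 -0.3235]
botRail [ 0.7265 -0.1006]
cup [ 0.6134 -0.4099]
bottle [ 0.5235 -0.4175]
case [ 0.4734 -0.4019]
keyb [ 0.5382 -0.1313]
dirs (y axis) deg {'boxNL-boxNR': np.float64(11.7), 'botNL-botNR': np.float64(13.6), 'lidFL-lidFR': np.float64(13.1), 'lidNL-lidNR': np.float64(11.6), 'LtipO-RtipO': np.float64(-1.0), 'LtipI-RtipI': np.float64(-1.1), 'headFL-headFR': np.float64(-0.5), 'headRL-headRR': np.float64(-1.4)}
x dirs {'boxNR-boxFR': np.float64(10.9), 'LinB-LinA': np.float64(-1.0), 'RinB-RinA': np.float64(-0.1)}
```

```bash
cat >>h.py <<'E'
from scipy.spatial.transform import Rotation as Ro
TH=27
def tool(psi,th=TH):           # psi heading deg, lean th deg
    p,t=np.radians([psi,th]); z=np.array([np.sin(t)*np.cos(p),np.sin(t)*np.sin(p),-np.cos(t)])
    y=np.array([-np.sin(p),np.cos(p),0]); return np.c_[np.cross(y,z),y,z]
def rows(targets):             # targets: (x,y,z,psi,th) world -> shift mm, rotvec deg from measured pose
    s=observe(); R0=Ro.from_euler("xyz",s["orientation"]).as_matrix(); p0=s["ee_pos"]
    print("t",s["time"].__round__(2),"p",p0.round(4),"F",s["contact_force"].round(1))
    for x,y,z,psi,th in targets:
        print((1e3*R0.T@(np.array([x,y,z])-p0)).round(1).tolist(),Ro.from_matrix(R0.T@tool(psi,th)).as_rotvec(degrees=True).round(1).tolist())
E
python3 - <<'E'
from h import *
m=camera_model("wrist"); s=observe(); R0=Ro.from_euler("xyz",s["orientation"]).as_matrix()
print("cam in tool mm",1e3*R0.T@(m["pose"][:3,3]-s["ee_pos"]))
c=np.array([.4965,-.2283]); h=np.array([np.cos(np.radians(12.2)),np.sin(np.radians(12.2))])
a=c-.10*h; b=c-.07*h; print(a,b)
rows([(.30,.22,.2,0,0),(.34,0,.2,6,14),(*a,.15,12.2,27),(*b,.012,12.2,27)])
E
```

```text
cam in tool mm [  73.51926224   -0.86815704 -174.11829242]
[ 0.39875841 -0.24943248] [ 0.42808089 -0.24309274]
t 0.1 p [0.1292 0.5086 0.1992] F [-0.5  0.5  0.4]
[-236.6, -237.6, -0.6] [-0.1, -0.0, -14.3]
[-329.6, -441.0, -0.5] [-2.5, -13.9, -20.1]
[-447.9, -668.2, 49.7] [-6.3, -26.5, -25.9]
[-474.8, -654.7, 187.7] [-6.3, -26.5, -25.9]
```

Call:
send_rows:
  rows:
    - [-60,-60,0,0,0,-4,0.2]
    - [-120,-120,0,0,0,-8,0.2]
    - [-180,-180,0,0,0,-12,0.2]
    - [-236,-237,0,0,0,-14,0.2]
    - [-270,-300,0,-1,-5,-16,0.2]
    - [-300,-360,0,-2,-9,-18,0.2]
    - [-330,-420,0,-2.5,-14,-20,0.2]
    - [-360,-480,10,-3.5,-18,-22,0.2]
    - [-390,-540,20,-4.5,-21,-23.5,0.2]
    - [-420,-600,35,-5.5,-24,-25,0.2]
    - [-448,-668,50,-6.3,-26.5,-25.9,0.2]
    - [-448,-668,50,-6.3,-26.5,-25.9,0.2]
    - [-448,-668,50,-6.3,-26.5,-25.9,0.2]
    - [-448,-668,50,-6.3,-26.5,-25.9,0.2]

```text
time: 1.85
ee_pos: [0.3808, -0.1572, 0.1621]
orientation: [3.141, 0.472, -2.931]
contact_force: [2.2, 0.6, 1.7]
opening: 0.598
```

```bash
python3 - <<'E'
from h import *
import cv2
rows([(.428,-.243,.05,12.2,27),(.428,-.243,.012,12.2,27)]); s=observe(); print(s["opening"],s["orientation"],s["joint_pos"].round(2))
m=camera_model("wrist"); im=get_image("wrist"); cv2.imwrite("pics/w1.png",im[:,:,::-1]); print(m)
E
```

```text
t 1.85 p [ 0.3808 -0.1572  0.1621] F [2.2 0.6 1.7]
[25.9, -93.9, 112.6] [-0.0, 0.1, -0.1]
[43.1, -93.9, 146.5] [-0.0, 0.1, -0.1]
0.5981154896152101 [ 3.14109212  0.47229877 -2.93075111] [-0.93 -0.13 -0.69  0.8   0.43 -1.1 ]
{'fx': 376.19558830904674, 'fy': 376.19558830904674, 'cx': 286.2446488153641, 'cy': 217.79760134302464, 'pose': array([[-2.09591512e-01, -7.03973025e-01, -6.78596624e-01,
         2.39064736e-01],
       [ 9.77788811e-01, -1.50427806e-01, -1.45946964e-01,
        -1.88610399e-01],
       [ 6.62924196e-04, -6.94113431e-01,  7.19865338e-01,
         2.83454853e-01],
       [ 0.00000000e+00,  0.00000000e+00,  0.00000000e+00,
         1.00000000e+00]])}
```

View pics/w1.png

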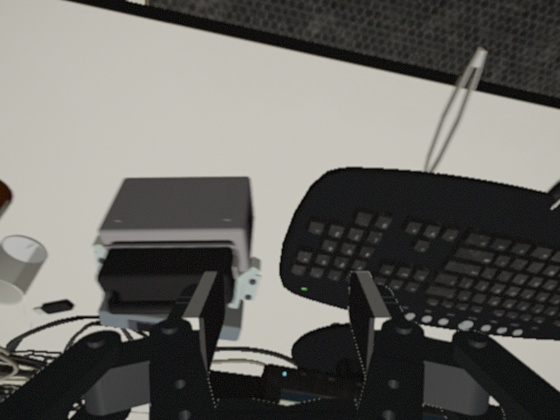

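The wrist picture (upside down) shows the tub's near face, with its foot edge from about (127,178) to (250,177). The top edge runs (103,241)–(249,243), and the fingers are still about 94 mm to the left of the box. I'll check the foot and then continue.

```bash
python3 - <<'E'
from h import *
m=camera_model("wrist")
A=ray(m,126.5,178,0);B=ray(m,251,177,0);print(A,B,np.linalg.norm(A-B))
d=A-B; psi=np.degrees(np.arctan2(-d[0],d[1])); psi=(psi+90)%180-90; p=np.radians(psi); print("psi",psi,"centre",(A+B)/2+.028*np.array([np.cos(p),np.sin(p)]))
E
```

```text
[ 0.48755344 -0.29771   ] [ 0.46178643 -0.18247864] 0.11807712090049181
psi 12.604616521766957 centre [ 0.50199512 -0.23398411]
```

Call:
send_rows:
  rows:
    - [4,-20,10,0,0,0,0.2]
    - [10,-45,30,0,0,0,0.2]
    - [18,-70,60,0,0,0,0.2]
    - [26,-94,90,0,0,0,0.2]
    - [26,-94,113,0,0,0,0.2]
    - [26,-94,113,0,0,0,0.2]
    - [26,-94,113,0,0,0,0.2]

```text
time: 2.78
ee_pos: [0.4283, -0.2408, 0.0502]
orientation: [3.14, 0.471, -2.93]
contact_force: [1.2, -0.7, 0.3]
opening: 0.6
```

Call:
send_rows:
  rows:
    - [8,-3,17,0,0,0,0.2]
    - [17,-5,34,0,0,0,0.2]
    - [17,-5,34,0,0,0,0.2]
    - [8,-5,38.5,0,0,0,0.2]
    - [-1,-5,43,0,0,0,0.2]
    - [-7,-5,46,0,0,0,0.2]
    - [-7,-5,46,0,0,0,0.2]
    - [-7,-5,46,0,0,0,0.2]

```text
time: 3.78
ee_pos: [0.4559, -0.2399, 0.0117]
orientation: [3.14, 0.471, -2.93]
contact_force: [-0.8, 0.3, 0.3]
opening: 0.598
```

```bash
python3 - <<'E'
from h import *
import cv2
s=observe();print(s["ee_pos"],s["contact_force"])
im=get_image("top"); 
w=get_image("wrist"); print({k:np.round(v,4).tolist() for k,v in camera_model("wrist").items()})
a=cv2.resize(im[160:270,150:300],None,fx=3.6,fy=3.6,interpolation=cv2.INTER_CUBIC)
a=cv2.convertScaleAbs(a,alpha=1.3,beta=15)
cv2.imwrite("pics/t2.png",a[:,:,::-1]);cv2.imwrite("pics/w2.png",w[:,:,::-1])
E
```

```text
[ 0.45594399 -0.23989562  0.01173578] [-0.75117522  0.26705622  0.2866732 ]
{'fx': 376.1956, 'fy': 376.1956, 'cx': 286.2446, 'cy': 217.7976, 'pose': [[-0.2105, -0.7048, -0.6775, 0.3143], [0.9776, -0.1505, -0.1472, -0.2717], [0.0018, -0.6933, 0.7207, 0.1333], [0.0, 0.0, 0.0, 1.0]]}
```

View pics/w2.png

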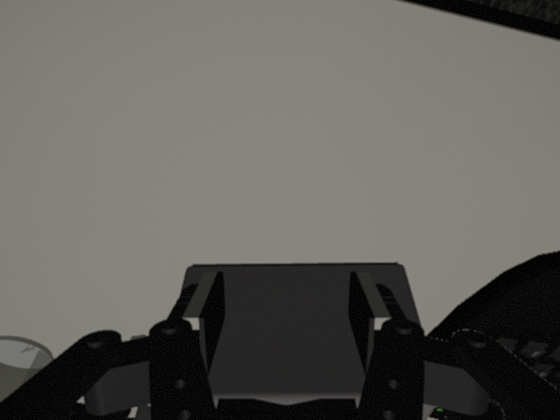

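The wrist picture shows the tub's foot line from (186,265) to (403,263), with the fingertips at about columns 210 and 365, square to the face and just short of it. The box centre sits about 4 mm to the tool's left (+y).

```bash
python3 - <<'E'
from h import *
m=camera_model("wrist")
A=ray(m,186,265,0);B=ray(m,404,263.5,0);print(A,B,np.linalg.norm(A-B))
d=B-A; psi=np.degrees(np.arctan2(-d[0],d[1])); p=np.radians(psi); h=np.array([np.cos(p),np.sin(p)]);c=(A+B)/2+.028*h; print("psi",psi,"centre",c, "tcp rel", (observe()["ee_pos"][:2]-c)@np.c_[h,[-h[1],h[0]]])
E
```

```text
[ 0.48703086 -0.2915512 ] [ 0.46040914 -0.17291487] 0.12158657744514824
psi 12.64753458082462 centre [ 0.50104059 -0.22610236] tcp rel [-0.04715824 -0.00370921]
```

```bash
cat >>h.py <<'E'
def push(wps,k=.036,z=.012,dx=0,dy=0):
    rows([(x+dx-k*np.cos(np.radians(a)),y+dy-k*np.sin(np.radians(a)),z,a,TH) for x,y,a in wps])
E
python3 - <<'E'
from h import *
push([(.495,-.2275,12.4),(.499,-.227,12.4),(.503,-.227,12.4),(.515,-.228,8),(.530,-.230,3),(.545,-.2335,-1)])
E
```

```text
t 3.88 p [ 0.4558 -0.24    0.0117] F [-0.2 -0.6 -0.1]
[-4.5, 3.9, 2.0] [-0.0, -0.0, -0.3]
[-8.1, 3.5, 3.8] [-0.0, -0.0, -0.3]
[-11.6, 2.7, 5.6] [-0.0, -0.0, -0.3]
[-21.9, 1.9, 10.8] [2.0, -0.0, 3.7]
[-34.9, -0.1, 17.5] [4.2, -0.0, 8.1]
[-47.8, -4.2, 24.0] [6.0, -0.0, 11.7]
```

Call:
send_rows:
  rows:
    - [-2,4,1,0,0,0,0.2]
    - [-4.5,4,2,0,0,0,0.2]
    - [-6.5,4,3,0,0,0,0.2]
    - [-8,3.5,4,0,0,0,0.2]
    - [-10,3,5,0,0,0,0.2]
    - [-12,3,6,0,0,0,0.2]

```text
time: 4.62
ee_pos: [0.4687, -0.2343, 0.0118]
orientation: [3.14, 0.471, -2.93]
contact_force: [-0.2, -0.5, -0.2]
opening: 0.597
```

Call:
send_rows:
  rows:
    - [-1.5,0,0.75,0,0,0,0.2]
    - [-3,0,1.5,0,0,0,0.2]
    - [-4.5,0,2.3,0,0,0,0.2]
    - [-6,0,3,0,0,0,0.2]

```text
time: 5.12
ee_pos: [0.4751, -0.2328, 0.0119]
orientation: [3.14, 0.471, -2.93]
contact_force: [-0.2, -0.0, 0.2]
opening: 0.599
```

No force yet although contact was due, so I'll look from the top.

```bash
python3 - <<'E'
from h import *
import cv2
im=get_image("top"); w=get_image("wrist"); print(observe()["contact_force"])
f=lambda i,n:cv2.convertScaleAbs(cv2.resize(i,None,fx=n,fy=n,interpolation=cv2.INTER_CUBIC),alpha=1.5,beta=20)
a=f(im[115:265,150:280],4)
b=f(w[230:400,130:460],.85); b=cv2.copyMakeBorder(b,0,600-b.shape[0],0,0,cv2.BORDER_CONSTANT)
cv2.imwrite("pics/c3.png",np.hstack([a,b])[:,:,::-1])
E
```

```text
[ 0.38461459  0.35444084 -0.28533546]
```

View pics/c3.png

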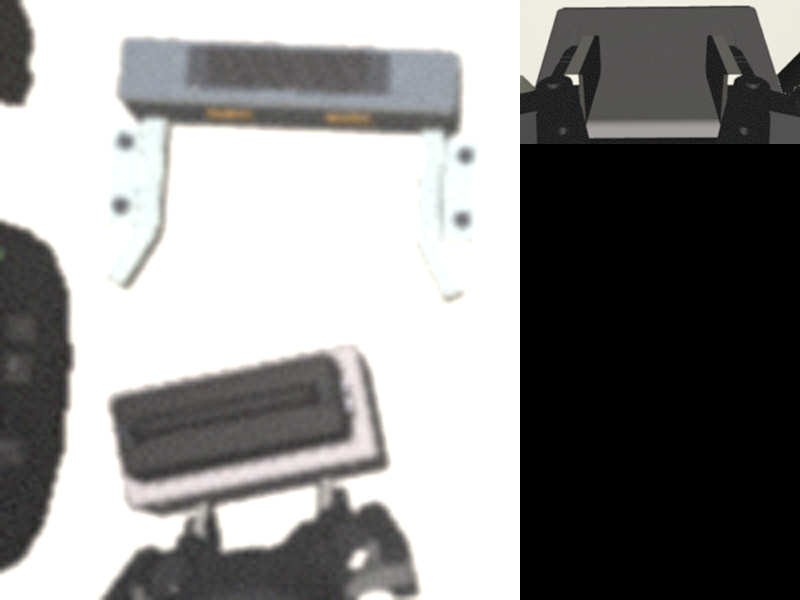

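The box is unmoved (far right corner at crop (358,346), as before). The fingertips at (202,505) and (327,480) are almost at the face, so I'll creep on.

Call:
send_rows:
  rows:
    - [-1.5,0,0.75,0,0,0,0.2]
    - [-3,0,1.5,0,0,0,0.2]
    - [-4.5,0,2.3,0,0,0,0.2]

```text
time: 5.6
ee_pos: [0.4795, -0.2317, 0.0117]
orientation: [3.14, 0.47, -2.931]
contact_force: [-7.7, -0.5, 4.7]
opening: 0.602
```

```bash
python3 - <<'E'
from h import *
push([(.507,-.2265,11),(.515,-.2275,8),(.523,-.229,5.5),(.531,-.2305,3),(.539,-.232,1),(.547,-.234,-1)],k=.0225)
E
```

```text
t 5.6 p [ 0.4795 -0.2317  0.0117] F [-7.7 -0.5  4.7]
[-5.0, -0.3, 2.2] [0.6, -0.1, 1.0]
[-11.8, -1.8, 5.7] [2.0, -0.1, 3.6]
[-18.6, -3.9, 9.1] [3.1, -0.1, 5.9]
[-25.4, -6.1, 12.6] [4.2, -0.1, 8.1]
[-32.2, -8.5, 16.0] [5.1, -0.1, 9.9]
[-39.0, -11.3, 19.4] [6.0, -0.1, 11.7]
```

Call:
send_rows:
  rows:
    - [-2.5,0,1.2,0.3,0,0.5,0.2]
    - [-5,-0.3,2.5,0.6,0,1,0.2]
    - [-8.5,-1,4.2,1.3,0,2.3,0.2]
    - [-12,-2,6,2,0,3.6,0.2]
    - [-15.3,-3,7.5,2.6,0,4.8,0.2]
    - [-18.6,-4,9.2,3.1,0,5.9,0.2]
    - [-22,-5,11,3.7,0,7,0.2]
    - [-25.4,-6,12.6,4.2,0,8.1,0.2]
    - [-28.8,-7.3,14.3,4.7,0,9,0.2]
    - [-32.2,-8.5,16,5.1,0,9.9,0.2]
    - [-35.6,-10,17.7,5.6,0,10.8,0.2]
    - [-39,-11.3,19.4,6,0,11.7,0.2]

```text
time: 7.1
ee_pos: [0.5243, -0.233, 0.0118]
orientation: [3.139, 0.47, 3.123]
contact_force: [-5.7, 2.6, 0.5]
opening: 0.596
```

```bash
python3 - <<'E'
from h import *
import cv2
im=get_image("top"); w=get_image("wrist"); s=observe(); print(s["contact_force"],s["ee_pos"],s["orientation"], camera_model("wrist")["pose"].round(4).tolist())
f=lambda i,n:cv2.convertScaleAbs(cv2.resize(i,None,fx=n,fy=n,interpolation=cv2.INTER_CUBIC),alpha=1.5,beta=20)
cv2.imwrite("pics/t4.png",f(im[115:245,150:300],4.6)[:,:,::-1]); cv2.imwrite("pics/w4.png",w[:,:,::-1])
E
```

```text
[-2.33069797  0.82300509 -0.94650807] [ 0.52463767 -0.23301526  0.01190368] [3.13977997 0.4700638  3.12361919] [[0.0171, -0.7214, -0.6923, 0.38], [0.9999, 0.0136, 0.0104, -0.2317], [0.0019, -0.6924, 0.7215, 0.1336], [0.0, 0.0, 0.0, 1.0]]
```

View pics/t4.png

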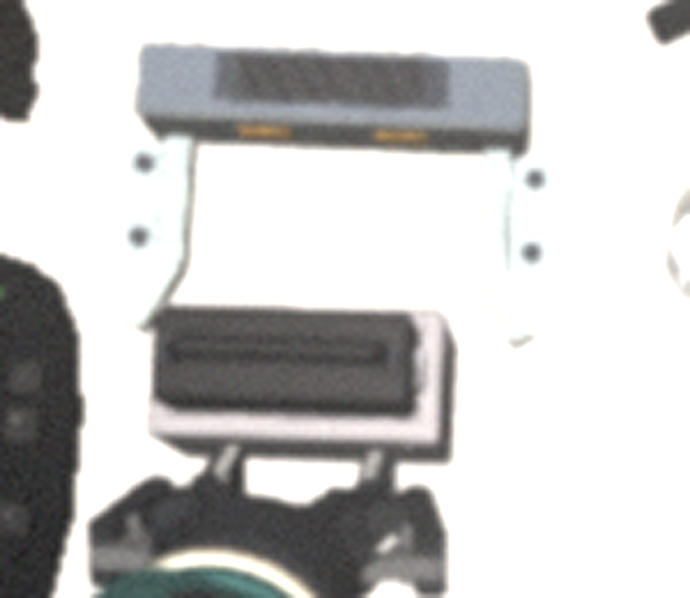

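Box now square to the dock: tub top corners at about (447,314), (440,445) and (150,433); lid corners at (160,308), (412,318), (413,414) and (163,402).

```bash
python3 - <<'E'
from h import *
m=camera_model("top"); P=lambda c,r,z: ray(m,150+(c+.5)/4.6-.5,115+(r+.5)/4.6-.5,z)
FR,NR,NL=P(447,313,.074),P(440,445,.074),P(150,433,.074)
L=[P(160,308,.114),P(412,318,.114),P(413,414,.114),P(163,402,.114)]
print("tub c",(FR+NL)/2,"lid c",np.mean(L,0))
an=lambda a,b:np.degrees(np.arctan2(*(b-a)[::-1]))
print(an(NL,NR)+90,an(L[0],L[1])+90,an(L[3],L[2])+90)
li,ri=[P(193,150,.018),P(187,255,.018)],[P(512,160,.018),P(508,265,.018)]
print("rails",li,ri)
# wrist: foot line to be found by Canny
import cv2
w=cv2.imread("pics/w4.png",0)
for c in range(200,380,15):
    g=np.diff(cv2.GaussianBlur(w,(5,5),0)[180:300,c].astype(int)); print(c,180+g.argmin(),g.min(),end="; ")
E
```

```text
tub c [ 0.54422053 -0.23389699] lid c [ 0.5424003  -0.23509973]
-1.3193615237150738 -1.2253126973824777 -1.7028135132237594
rails [array([ 0.65248882, -0.17455158]), array([ 0.60498724, -0.17406728])] [array([ 0.65066356, -0.31583906]), array([ 0.60319106, -0.31524427])]
200 235 -35; 215 235 -35; 230 235 -35; 245 235 -35; 260 234 -34; 275 234 -33; 290 234 -33; 305 234 -33; 320 234 -33; 335 234 -35; 350 234 -34; 365 234 -34;
```

Centre ≈ (0.5435, −0.2345), psi −1.4°; the dock axis is about 3 mm further right. I'll push on with a slight right bias.

Call:
send_rows:
  rows:
    - [-3,-0.3,1.5,0,0,0,0.2]
    - [-6,-0.7,3.1,0,0,0,0.2]
    - [-9,-1.1,4.6,0,0,0,0.2]
    - [-12,-1.5,6.1,0,0,0,0.2]
    - [-15,-1.9,7.6,0,0,0,0.2]
    - [-18,-2.3,9.2,0,0,0,0.2]
    - [-21,-2.6,10.7,0,0,0,0.2]
    - [-24,-2.8,12.2,0,0,0,0.2]
    - [-27,-3,13.7,0,0,0,0.2]
    - [-30,-3,15.3,0,0,0,0.2]
    - [-33,-3,16.8,0,0,0,0.2]
    - [-36,-3,18.3,0,0,0,0.2]

```text
time: 8.7
ee_pos: [0.5648, -0.2374, 0.012]
orientation: [3.141, 0.47, 3.124]
contact_force: [-6.5, 0.3, 2.3]
opening: 0.603
```

```bash
python3 - <<'E'
from h import *
import cv2
im=get_image("top"); s=observe(); print(s["contact_force"],s["ee_pos"],s["orientation"])
f=lambda i,n:cv2.convertScaleAbs(cv2.resize(i,None,fx=n,fy=n,interpolation=cv2.INTER_CUBIC),alpha=1.1,beta=0)
cv2.imwrite("pics/t5.png",f(im[115:230,165:285],5)[:,:,::-1])
E
```

```text
[-5.34702392  0.63187842  1.05441633] [ 0.56521465 -0.23739327  0.01215356] [3.14062205 0.47042868 3.1239897 ]
```

View pics/t5.png

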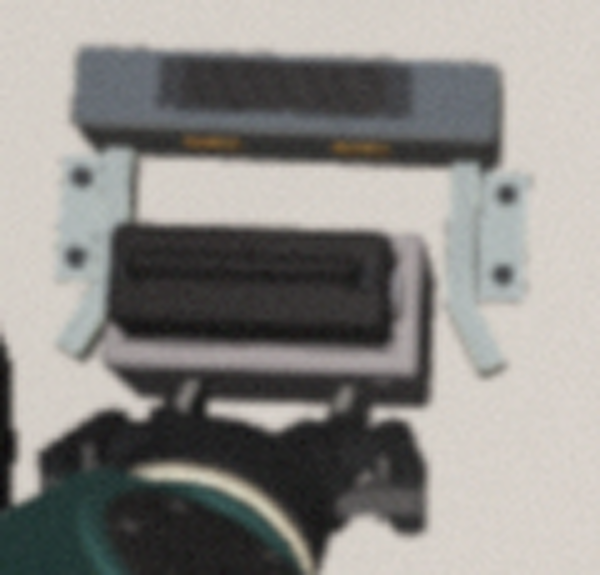

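The box sits between the rails and parallel to them: right gap about 7 mm (431 to 446 px), left about 3 mm. It has about 45 mm to go, and I'll add a small right bias.

Call:
send_rows:
  rows:
    - [-3,-0.3,1.5,0,0,0,0.2]
    - [-6,-0.6,3.1,0,0,0,0.2]
    - [-9,-1,4.6,0,0,0,0.2]
    - [-12,-1.4,6.1,0,0,0,0.2]
    - [-15,-1.8,7.6,0,0,0,0.2]
    - [-18,-2,9.2,0,0,0,0.2]
    - [-21,-2,10.7,0,0,0,0.2]
    - [-24,-2,12.2,0,0,0,0.2]
    - [-27,-2,13.7,0,0,0,0.2]
    - [-30,-2,15.3,0,0,0,0.2]
    - [-33,-2,16.8,0,0,0,0.2]

```text
time: 10.12
ee_pos: [0.6018, -0.24, 0.012]
orientation: [3.141, 0.47, 3.124]
contact_force: [-6.5, 0.9, 1.6]
opening: 0.604
```

Call:
send_rows:
  rows:
    - [-1.5,0,0.8,0,0,0,0.2]
    - [-3,0,1.5,0,0,0,0.2]
    - [-4.5,0,2.3,0,0,0,0.2]
    - [-6,0,3.1,0,0,0,0.2]

```text
time: 10.62
ee_pos: [0.6085, -0.2401, 0.012]
orientation: [3.141, 0.47, 3.124]
contact_force: [-5.7, -0.6, 1.5]
opening: 0.604
```

Call:
send_rows:
  rows:
    - [-1,0,0.5,0,0,0,0.2]
    - [-2,0,1,0,0,0,0.2]
    - [-3,0,1.5,0,0,0,0.2]

```text
time: 11.0
ee_pos: [0.6103, -0.2398, 0.0114]
orientation: [3.14, 0.467, 3.123]
contact_force: [-25.5, 1.9, 15.4]
opening: 0.599
```

Force has risen to 25 N, so the box is on the head. I'll back off straight, then look.

Call:
send_rows:
  rows:
    - [5,0,-2.5,0,0,0,0.2]
    - [15,0,-7.6,0,0,0,0.2]
    - [30,0,-15.3,0,0,0,0.2]
    - [50,0,-25,0,0,0,0.2]
    - [70,0,-36,0,0,0,0.2]
    - [80,0,-60,0,0,0,0.2]
    - [80,0,-60,0,0,0,0.2]
    - [80,0,-60,0,0,0,0.2]

```text
time: 12.0
ee_pos: [0.5141, -0.2388, 0.0295]
orientation: [3.141, 0.472, 3.124]
contact_force: [0.2, 0.0, -0.1]
opening: 0.598
```

```bash
python3 - <<'E'
from h import *
import cv2
im=get_image("top"); sc=get_image("scene"); s=observe(); print(s["contact_force"],s["ee_pos"],s["time"])
f=lambda i,n:cv2.convertScaleAbs(cv2.resize(i,None,fx=n,fy=n,interpolation=cv2.INTER_CUBIC),alpha=1.1,beta=0)
cv2.imwrite("pics/t6.png",f(im[115:215,170:280],6)[:,:,::-1]);cv2.imwrite("pics/s6.png",f(sc[170:290,100:260],5)[:,:,::-1])
E
```

```text
[ 0.31434803 -0.75111463 -0.43444437] [ 0.51416829 -0.23850058  0.02909849] 12.1
```

View pics/t6.png

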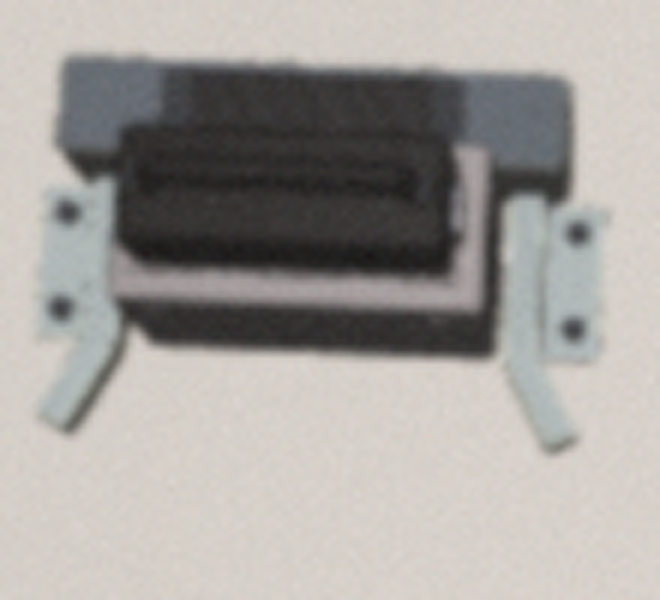

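View pics/s6.png

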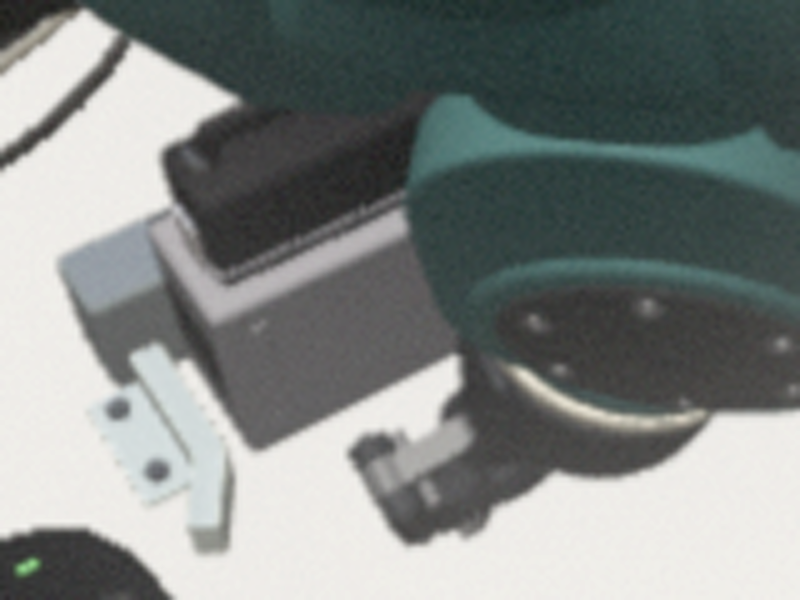

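The box stands upright between the rails: near foot line (155,342)–(497,354), tub near top edge (110,297)–(488,309), far right top corner (492,147). Checking these numbers.

```bash
python3 - <<'E'
from h import *
m=camera_model("top"); P=lambda c,r,z: ray(m,170+(c+.5)/6-.5,115+(r+.5)/6-.5,z)
an=lambda a,b:round(np.degrees(np.arctan2(*(b-a)[::-1]))+90,2)
b=P(155,342,0),P(497,354,0); t=P(110,297,.074),P(488,309,.074); FR=P(492,147,.074)
l=P(118,245,.114),P(448,272,.114)
print("foot",b,an(*b)); print("top near",t,an(*t)); print("FR",FR)
hd=P(63,57,.046),P(568,80,.046); hf=P(58,148,.046),P(568,170,.046)
print("head rear",hd,an(*hd),"front",hf,an(*hf))
tips=P(45,418,.018),P(575,440,.018); print("tips",tips,an(*tips)); ti=P(68,432,.018),P(550,450,.018); print(ti,an(*ti))
print("rails inner",P(120,330,.018),P(507,360,.018))
E
```

```text
foot (array([ 0.60597771, -0.18103997]), array([ 0.60400922, -0.29867738])) -0.96
top near (array([ 0.6039063 , -0.18091765]), array([ 0.60231276, -0.30048236])) -0.76
FR [ 0.65514006 -0.30030403]
head rear (array([ 0.69149044, -0.15553059]), array([ 0.6868763 , -0.32278734])) -1.58 front (array([ 0.66042615, -0.15539892]), array([ 0.65621572, -0.32350835])) -1.43
tips (array([ 0.57528629, -0.1489003 ]), array([ 0.5711516 , -0.32685393])) -1.33
(array([ 0.57066152, -0.15684043]), array([ 0.56758799, -0.31855375])) -1.09
rails inner [ 0.60591108 -0.17265496] [ 0.59808264 -0.30332596]
```

Near face is at x ≈ 0.604 (home ≈ 0.603) and the angle is within about 0.5° of the dock. I'll give one more gentle low nudge at the dock's angle to square it fully.

Call:
send_rows:
  rows:
    - [-5,0,12,0.1,0,0.2,0.2]
    - [-10,0,24,0.2,0,0.35,0.2]
    - [-30,0,35,0.2,0,0.35,0.2]
    - [-50,0,44.7,0.2,0,0.35,0.2]
    - [-65,0,52.4,0.2,0,0.35,0.2]
    - [-72,0,56,0.2,0,0.35,0.2]
    - [-75,0,57.5,0.2,0,0.35,0.2]
    - [-77,0,58.5,0.2,0,0.35,0.2]
    - [-78.5,0,59.2,0.2,0,0.35,0.2]
    - [-79.5,0,59.7,0.2,0,0.35,0.2]

```text
time: 13.35
ee_pos: [0.6102, -0.2401, 0.012]
orientation: [3.141, 0.469, 3.116]
contact_force: [-19.5, -0.1, 14.0]
opening: 0.6
```

The stop is at the same place. Withdrawing straight back, then up.

Call:
send_rows:
  rows:
    - [5,0,-2.5,0,0,0,0.2]
    - [15,0,-7.6,0,0,0,0.2]
    - [30,0,-15.3,0,0,0,0.2]
    - [50,0,-25,0,0,0,0.2]
    - [75,0,-38,0,0,0,0.2]
    - [100,0,-55,0,0,0,0.2]
    - [110,0,-90,0,0,0,0.2]
    - [100,0,-125,0,0,0,0.2]
    - [85,0,-160,0,0,0,0.2]
    - [85,0,-160,0,0,0,0.2]
    - [85,0,-160,0,0,0,0.2]
    - [85,0,-160,0,0,0,0.2]

```text
time: 14.85
ee_pos: [0.4629, -0.236, 0.1151]
orientation: [3.14, 0.47, 3.116]
contact_force: [0.1, 0.2, 0.1]
opening: 0.6
```

```bash
python3 - <<'E'
from h import *
import cv2
im=get_image("top"); s=observe(); print(s["contact_force"],s["ee_pos"],s["time"])
cv2.imwrite("pics/t7.png",cv2.resize(im[115:280,165:365],None,fx=3.6,fy=3.6,interpolation=cv2.INTER_CUBIC)[:,:,::-1])
E
```

```text
[ 0.72565274 -0.81134171  0.28311623] [ 0.46297088 -0.23610112  0.11520437] 14.9
```

View pics/t7.png

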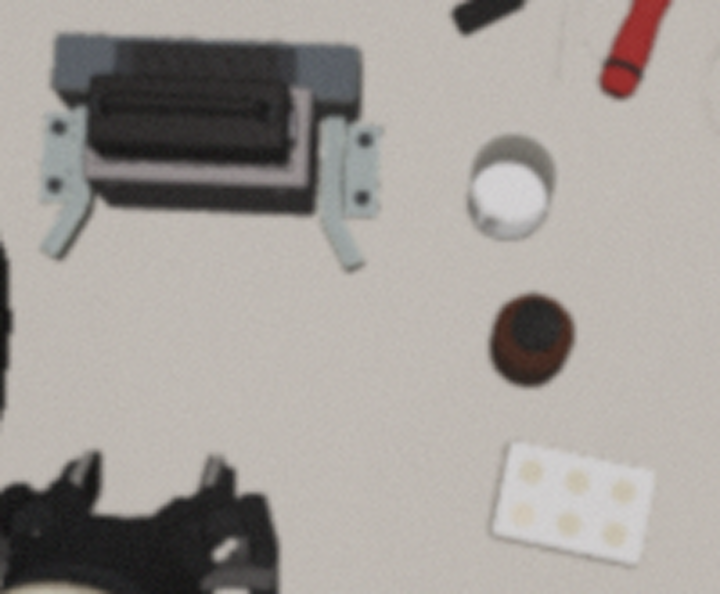

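The box is home between the rails at (88–315, 75–212). The beaker (510,190), bottle (533,338) and case (573,503) are undisturbed, and the gripper is well clear at the bottom left.

```bash
python3 -c "
from rig import *
print(hand_in())"
```

```text
the job is handed in; nothing more can be done
None
```

The battery box is in the charging dock, upright between the rails and against the charging head, and I have handed the job in. I pushed it with both fingertips low on the tub's rear face, at about 2 cm height, with the tool leaned back 27° to clear the lid. That took out the 12° skew on the way in. A second gentle push squared it up at the same stop.

**Final position:** After the first push the near face measured about 0.604 m in x, against about 0.603 m expected. The box was within about 0.5° of the dock, inside the measuring error. I did not measure again after the second push. Its finger stopped at the same point (0.610 m) as the first, with forces of about 25 N and 20 N.

**Surroundings:** The bottle, beaker and case look unmoved in the last picture. The gripper finished about 10 cm behind the box, reading about zero force, at 14.9 s.

**Disagreement:** The camera estimates of the box's starting position differed by about 5 mm. First contact also came 1–1.5 cm later than I predicted, so I found it by force instead.

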